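# Press the lid home on a canister with the pedal press

### The job

Take the rust-red canister, whose brass lid is not pushed home yet, and lay it in the cradle of the press with its lid towards the white ram, without dropping it. Then press the red pedal with the fingertips all the way down to its stop, firmly but without ramming it, hold it there for a good second so that the lid is fully home, and ease the pedal back up rather than letting it snap. Leave the closed canister lying in the cradle and do not disturb the other things on the table.

Things in the scene. Friction and masses are not known exactly. Their poses are not given: they have to be found in the camera images.
- canister: Square rust-red slip-lid canister lying on its side, 58 x 58 mm, 110 mm long when closed, about 0.35 kg. Origin at the centre of its underside (closed length); x runs along it towards the lid, z up. Its body is 54 mm wide between the 10 mm end rim (-x end) and the lid; grip it there across its width, at or just behind the origin. It lies among two closed cream ones (places exchanged).
- lid_end (a point): Centre of the outer end face of the rust-red canister's brass lid (58 x 58 x 24 mm), 29 mm above its underside. 55 mm from the canister's origin along its x when home, 4 to 7 mm farther at the start, when a steel strip of neck shows.
- lid (a joint): How far the rust-red canister's lid is from home, in m: 0 = fully home, 0.007 at most. It slides with about 14 N of friction and stays where it is put.
- press: Lid press, fixed: grey base plate 190 x 370 x 12 mm. Origin on the table, x away from its front (the front faces the robot), y left, z up. In mm: cradle centre (0, 79); blue end stop 67 high with its face at y = 146; white ram face at y = 12 with the pedal up (blue housing 74 high behind it), moving 24 towards +y as the pedal goes down; pedal and guard at y = -120.
- cradle (a point): Centre of the cradle's floor, 12 mm above the table, axes as press. The canister lies along y between two steel fences 64 mm apart (10 mm above the floor, 6 mm thick), its bottom towards the end stop (+y, 67 mm away) and its lid towards the ram (-y, 67 mm away). The ram first slides the canister against the end stop, then pushes the lid home.
- pedal_pad (a point): Where to press: on the red pedal's upper face (70 mm wide), 120 mm before its hinge, 10 mm from its front edge, 10 mm clear of the guard's edge. About 81 mm above the table with the pedal up, 47 mm when down; hardly moves sideways. The guard blocks a gripper pointing straight down: tilt the shut fingers 30 to 45 degrees, pointing forward (+x of press) and down. x: towards the hinge.
- pedal (a joint): Angle of the spring pedal, rad: 0 = up, 0.28 = down at its solid stop. At pedal_pad it takes about 5 N at first, then clearly more (about 15 N) in the last quarter of the travel, where the ram pushes the lid; only past that comes the stop. It drives the ram, springs up by itself, and snaps if let go suddenly.
- guard_edge (a point): Middle of the front upper edge of the pedal's guard: a clear roof 138 mm wide, 4 mm thick, its top 129 mm above the table, on two yellow side plates 130 mm apart that reach down to the base. All run 135 mm back (+x of press) from this edge. Axes as press.
- closed1: Bystander: a closed cream canister of the same shape as canister, lid fully home. Origin at the centre of its underside.
- closed2: Bystander: a closed cream canister of the same shape as canister, lid fully home. Origin at the centre of its underside.
- honey1: Bystander: upright jar of pale honey with brass lid, 58 mm diameter, 86 mm tall. Origin at the centre of its underside.
- honey2: Bystander: upright jar of pale honey with brass lid, 58 mm diameter, 86 mm tall. Origin at the centre of its underside.
- glove_box: Bystander: blue box, 120 x 230 x 70 mm. Origin at the centre of its underside.
- scoop: Bystander: white spoon-shaped scoop 200 mm long, lying along its x axis.
There are look-alikes about, which are no part of the job. Leave any pink or purple look-alike of the canister alone.

How it is judged:
By the outcome, as a careful person would: the job done as asked, in the order asked, and still so for the second after the job is handed in, with the robot touching nothing.
It also fails if it takes over 67 s, if anything falls off the work surface, if the arm or the gripper's body presses on something with over 40 N, if the wrist force passes 120 N, or if a joint passes its speed limit or range.

### The arm

A 6-joint arm with a two-finger parallel gripper is mounted at the origin on the work surface. World frame = base frame: x ahead of the robot, y to its left, z up, the work surface at z = 0. Lengths are in m, angles in rad, forces in N, time in s.
With the tool pointing down it reaches from about 0.25 to 0.775 m from the base axis. Payload 8.9 kg.
Tool frame: the origin (TCP) lies between the finger pads; the fingertips stand 19 mm ahead of it and the grasp point (between the pads) is the TCP (ctrl.tcp_to_tips is the distance from the TCP to the fingertips, in m); x points along the fingers, y is the direction in which the jaws open and shut, and the axes are right-handed (so a half turn about x gives the same grasp; the last joint's range is limited). The gripper opens to 85 mm and grips with 20 to 120 N. Pads are 22 mm wide; open, the fingers measure 114 mm over their backs; the gripper's body (76 mm by 85 mm) begins 54 mm behind the grasp point. The pads swing forward as they close: fully open they stand 13 mm farther back than shut.
Start: joints at [1.037, 0.291, -0.153, 1.127, 0, 1.431], TCP at [0.202, 0.485, 0.25] pointing down, gripper open.
Joint ranges: [-2.52, 2.52], [-0.91, 1.74], [-1.3, 1.37], [-1.96, 2.02], [-1.52, 1.47], [-3.14, 3.14]. Speed limits (rad/s): [2.22, 2.22, 2.79, 3.14, 3.14, 3.14].

### API

Orientations are given as a unit quaternion [w, x, y, z].
In Python, from bench import ctrl gives the robot as it stands.
- The arm moves only by the shell command python3 -m jog 'ROWS' [FORCE]. ROWS is JSON, a list of rows, each a list of 7 numbers: the closure, from 0 (fully open) to 1 (shut), then the shift along the tool's x, y, z in mm, then the turn, a rotation vector about the tool's x, y, z in degrees. A call has 1 to 10 rows; each row is the pose to reach, as a shift and turn from the pose commanded when the call began, along the tool's axes at that moment; what a row does not reach only later rows make up. A row lasts 1/12 s, in which the tool goes at most 41.7 mm and 7.16 degrees, less where a joint would pass 70% of its speed; a pose out of reach is approached as far as the arm can. A call with a gripper value outside its range is refused whole. The fingers move at their own pace and stop on an object; FORCE is the grip in N (left out, the last holds). Time passes only in rows, so rows that repeat a pose let the fingers close. It gives the time, the measured TCP pose, the force and the opening at its end, in the units of the state.
- ctrl.get_obs(): the state, without advancing time (a new reading comes with each control period).
- ctrl.get_image(name): name is "side" or "top"; returns (picture, depth): 400x640x3 uint8, red, green, blue; 400x640 float32, m along the optical axis (not along the pixel's ray), 0 where there is no reading.
- ctrl.camera_params(name): a dict with "fx", "fy", "cx", "cy" (pixels), "R" (3x3) and "t" (3): a world point X has camera coordinates R X + t. Camera axes: x right, y down, z forward; pixel columns grow to the right and rows downward; lengths in m; the calibration is good to about 2 mm. A picture is of the moment at which its call begins. camera_params takes no time and is no camera call.
- ctrl.finish_job(): hands the job in, once; it reports no verdict.
The state is a dict: "clock": time; "joint_pos": joint angles; "joint_vel": joint speeds; "tau": joint torques, N m; "tcp_pos": TCP position; "orientation": TCP orientation; "ft_force": force on the tool from outside, world axes, zero at the start; "torque": the same for the moment, N m; "grip_width": finger opening in m.
Only numpy, scipy, OpenCV 4.12 (cv2) and the standard library are available. Lean on these libraries where they do the work, as an engineer would, in place of code of your own. Each camera call takes 0.05 s, during which the arm holds its last target. There are 200 camera calls.

## Working session

There is one attempt and no reset: what is moved stays moved. The work goes in short steps, Python scripts to look and compute and a shell command to move; the robot and the scene stay as the last step left them, time stands still between calls to the robot, and variables do not carry over. Pictures are saved under pics/ and viewed, about 8 in all and at most 12, crops included, and the job is handed in when it is done.

```bash
mkdir -p pics; ls; cat > h.py <<'E'
import numpy as np, cv2
from bench import ctrl
from scipy.spatial.transform import Rotation as Ro
def cam(n):
    p=ctrl.camera_params(n); return p,np.array(p["R"]),np.array(p["t"])
def ray(n,u,v,z):
    "pixel -> world point on plane z"
    p,R,t=cam(n); d=R.T@np.array([(u-p["cx"])/p["fx"],(v-p["cy"])/p["fy"],1]); c=-R.T@t
    return c+d*(z-c[2])/d[2]
def cloud(n,D):
    p,R,t=cam(n); v,u=np.indices(D.shape); P=np.stack([(u-p["cx"])/p["fx"]*D,(v-p["cy"])/p["fy"]*D,D],-1)
    return (P-t)@R
def proj(n,X):
    p,R,t=cam(n); c=R@np.array(X)+t; return p["fx"]*c[0]/c[2]+p["cx"],p["fy"]*c[1]/c[2]+p["cy"]
def tool():
    o=ctrl.get_obs(); q=o["orientation"]; return np.array(o["tcp_pos"]),Ro.from_quat([q[1],q[2],q[3],q[0]])
def go(target,Rt):
    "shift mm and rotvec deg in the current tool axes"
    p,R=tool(); return np.round(R.inv().apply(np.array(target)-p)*1e3,1),np.round((R.inv()*Rt).as_rotvec(degrees=True),1)
E
python3 - <<'E'
from h import *
for n in("side","top"):
    im,D=ctrl.get_image(n); cv2.imwrite(f"pics/{n}0.png",im[...,::-1]); np.save(n+"0.npy",D); p,R,t=cam(n); print(n,-R.T@t,R[2],p["fx"],(D>0).mean())
print(ctrl.get_obs())
E
```

```text
pics
side [0.43706355 1.2927315  1.31186843] [ 0.05993989 -0.73589667 -0.67443554] 454.3681884557295 0.98394140625
top [ 0.34089898 -0.02897127  1.98313727] [ 1.09214262e-01 -8.93890797e-04 -9.94017830e-01] 488.42102333949623 0.995875
{'clock': 0.1, 'joint_pos': array([ 1.03671429e+00,  2.91217655e-01, -1.54056954e-01,  1.12670472e+00,
        6.84399323e-06,  1.43150254e+00]), 'joint_vel': array([ 1.63612193e-04, -1.83559630e-04,  2.30392502e-03,  2.81951982e-06,
       -5.75035988e-05, -1.38254416e-04]), 'tau': array([ 1.46060316e-03, -5.37977493e+01,  3.31917822e+01,  9.33605275e-03,
       -2.38949124e-04,  2.59790176e-05]), 'tcp_pos': array([0.20171979, 0.48429248, 0.24979071]), 'orientation': array([ 0.69323486,  0.13828006,  0.69351578, -0.139068  ]), 'ft_force': array([-0.14210996,  0.95309472, -0.07597821]), 'torque': array([-0.029494  , -0.05547556, -0.00978772]), 'grip_width': 0.08554136860162251}
```

View pics/top0.png

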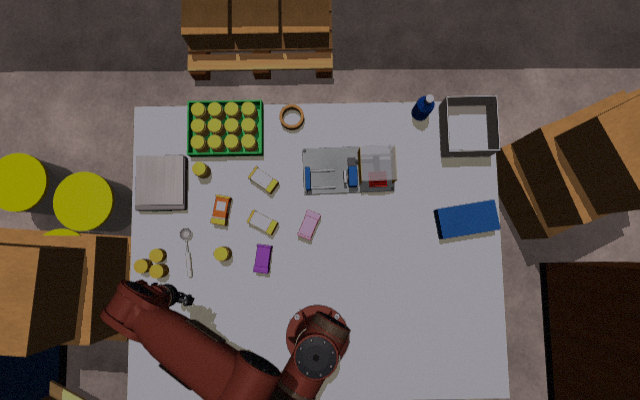

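View pics/side0.png

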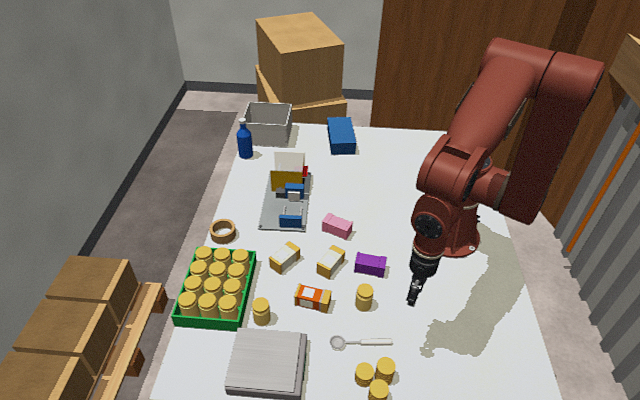

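The top view shows the orange-red canister at (221,210), cream ones at (264,180) and (263,222), pink at (309,225), purple at (262,259), the press at (350,170) and the red pedal at (378,180). The rust-red choice is (221,210), or (313,297) in the side view. I'll check it in a crop.

```bash
python3 - <<'E'
from h import *
a=cv2.imread("pics/top0.png"); b=cv2.imread("pics/side0.png")
c1=cv2.resize(a[185:235,195:275],None,fx=5,fy=5,interpolation=cv2.INTER_NEAREST)
c2=cv2.resize(b[265:325,270:350],(400,300),interpolation=cv2.INTER_NEAREST)[:250]
c3=cv2.resize(a[140:200,295:405],(800,436),interpolation=cv2.INTER_NEAREST)[:340]
cv2.imwrite("pics/crop1.png",np.vstack([np.hstack([c1,c2]),c3]))
im=a; P=cloud("top",np.load("top0.npy"))
hsv=cv2.cvtColor(im,cv2.COLOR_BGR2HSV)
print(hsv[203:223:3,221].tolist(), P[203:223:3,221].round(3).tolist())
def rects(name,mask,z0,z1,win):
    m=mask&(P[...,2]>z0)&(P[...,2]<z1); w=np.zeros_like(m); w[win[1]:win[3],win[0]:win[2]]=1; m&=w
    X=P[m]; 
    if len(X)<4: print(name,len(X));return
    r=cv2.minAreaRect((X[:,:2]*1000).astype(np.float32)); print(name,len(X),np.round(r[0],1),np.round(r[1],1),round(r[2],1),"z",np.percentile(X[:,2],[5,50,95]).round(3))
al=np.ones(im.shape[:2],bool)
rects("can",al,.045,.08,(200,185,240,230))
rects("cream1",al,.045,.08,(245,162,282,198)); rects("cream2",al,.045,.08,(243,205,282,238))
rects("stop",al,.055,.09,(300,160,316,200)); rects("hous",al,.06,.09,(340,155,358,195))
rects("blue hsv",(hsv[...,0]>100)&(hsv[...,0]<125)&(hsv[...,1]>120),.04,.1,(300,160,358,195))
rects("roof",al,.115,.14,(350,140,400,195)); rects("base",al,.006,.02,(295,140,400,200))
rects("pedal",((hsv[...,0]<8)|(hsv[...,0]>172))&(hsv[...,1]>130),.03,.14,(350,140,400,200))
E
```

```text
[[140, 10, 154], [130, 10, 154], [120, 10, 154], [12, 192, 149], [13, 198, 148], [14, 45, 141], [28, 158, 152]] [[0.531, 0.367, 0.06], [0.519, 0.368, 0.059], [0.507, 0.368, 0.058], [0.495, 0.367, 0.062], [0.483, 0.368, 0.057], [0.472, 0.369, 0.053], [0.46, 0.367, 0.058]]
can 409 [507.7 373.1] [ 61.2 117.2] 79.3 z [0.047 0.055 0.064]
cream1 374 [624.8 203.8] [112.7  56.8] 55.0 z [0.048 0.056 0.065]
cream2 380 [456.6 207.4] [110.8  57.7] 60.4 z [0.048 0.056 0.064]
stop 109 [626.5  23.8] [19.9 85.9] 89.6 z [0.059 0.067 0.074]
hous 207 [ 632.  -146.1] [79.7 51.1] 1.1 z [0.063 0.072 0.081]
blue hsv 281 [630.1 -68.9] [ 87.6 204.1] 2.8 z [0.058 0.071 0.08 ]
roof 1233 [ 672.2 -249.9] [137.6 138.8] 1.4 z [0.121 0.129 0.136]
base 2114 [ 665.6 -137.3] [428.3 245.8] 89.0 z [0.007 0.012 0.019]
pedal 102 [ 597.  -251.3] [22.3 68.7] 2.1 z [0.073 0.081 0.089]
```

View pics/crop1.png

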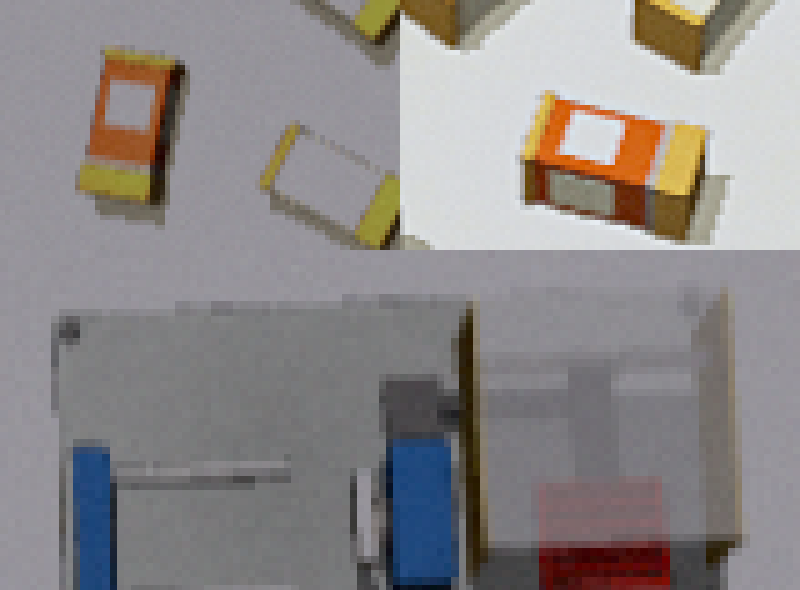

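The crop confirms the choice. The orange-red canister has its lid and steel strip at the robot end (crop 115,180), pointing about -x. The press is nearly square to the world axes, with the ram on the right. Next I'll refine both poses by casting rays.

```bash
python3 - <<'E'
from h import *
im=cv2.imread("pics/top0.png"); hsv=cv2.cvtColor(im,cv2.COLOR_BGR2HSV); g=im.astype(float)
V=hsv[...,2]; H=hsv[...,0]; S=hsv[...,1]
def ctr(m,z): 
    v,u=np.nonzero(m); return np.array([ray("top",a,b,z) for a,b in zip(u,v)])
def box(x0,y0,x1,y1):
    w=np.zeros(H.shape,bool); w[y0:y1,x0:x1]=1; return w
# canister top face: coloured bright px, filled by hull
w=box(205,190,236,230)
m=w&(S>110)&(V>125); v,u=np.nonzero(m)
hull=cv2.convexHull(np.stack([u,v],1).astype(np.int32)); f=np.zeros(H.shape,np.uint8); cv2.fillConvexPoly(f,hull,1)
X=ctr(f>0,.058); r=cv2.minAreaRect((X[:,:2]*1000).astype(np.float32)); C=np.cov(X[:,:2].T); e=np.linalg.eigh(C)
ax=e[1][:,1]; ax*=-np.sign(ax[0]); q=(X[:,:2]-X[:,:2].mean(0))@ax
print("can",X.mean(0)*1e3,r,"axis deg",np.degrees(np.arctan2(ax[1],ax[0])),"len~",np.sqrt(12*e[0])*1e3,len(X))
br=m&(H<20); X1=ctr(br,.058); yl=m&(H>=22); X2=ctr(yl,.058); s=X2[:,:2]@ax; mid=X[:,:2].mean(0)@ax
lid=X2[s>mid]; rim=X2[s<mid]; d=lid.mean(0)-rim.mean(0); print("lid",lid.mean(0)*1e3,"rim",rim.mean(0)*1e3,np.degrees(np.arctan2(d[1],d[0])),np.hypot(d[0],d[1])*1e3)
# press
for n,wn,z in(("stop",box(300,158,314,200),.067),("hous",box(345,158,360,196),.074)):
    m=wn&(H>100)&(H<125)&(S>120)&(V>100); X=ctr(m,z); r=cv2.minAreaRect((X[:,:2]*1000).astype(np.float32)); print(n,len(X),X.mean(0)*1e3,r)
# fences: bright peaks per column
k=cv2.cvtColor(im,cv2.COLOR_BGR2GRAY).astype(float)
for n,(a,b) in(("back",(166,178)),("front",(182,194))):
    L=[]
    for u in range(313,334):
        c=k[a:b,u]-np.median(k[a:b,u]); c=np.clip(c-6,0,None)
        if c.sum()>0: L.append(ray("top",u,a+(c*np.arange(b-a)).sum()/c.sum(),.022)[:2])
    L=np.array(L)*1e3; p=np.polyfit(L[:,1],L[:,0],1); print(n,len(L),L.mean(0),"yaw",np.degrees(np.arctan(-p[0])),"resid",(L[:,0]-np.polyval(p,L[:,1])).std())
print(k[160:200,322].astype(int).tolist())
m=box(355,170,395,192)&((H<8)|(H>172))&(S>130); X=ctr(m,.081); print("pedal",X.mean(0),X.min(0),X.max(0))
print(im[140:156,330].tolist()); print(im[165,296:308].tolist())
E
```

```text
can [505.5005057  372.40935048  58.        ] ((505.843505859375, 372.2353515625), (57.595863342285156, 114.72197723388672), 78.34840393066406) axis deg 168.8456983690667 len~ [ 56.89522061 114.08401635] 417
lid [460.11392762 381.92718076  58.        ] rim [558.24883159 363.31282648  58.        ] 169.2596589368165 99.88470134051043
stop 95 [627.56818264  24.61535729  67.        ] ((626.0641479492188, 25.73569107055664), (15.887661933898926, 84.1151123046875), 89.22757720947266)
hous 150 [ 631.97728393 -154.55897852   74.        ] ((631.9984741210938, -156.11624145507812), (31.522964477539062, 71.88059997558594), 89.05972290039062)
back 18 [665.07498282 -44.31718419] yaw 2.9416488898767783 resid 1.0257950110763736
front 16 [594.7515842  -46.89364763] yaw 3.7509448854557896 resid 0.9723582808921739
[124, 123, 123, 119, 120, 122, 120, 122, 119, 128, 126, 92, 95, 121, 121, 121, 120, 121, 119, 120, 121, 123, 122, 123, 122, 125, 124, 137, 111, 101, 123, 123, 127, 101, 121, 149, 151, 145, 149, 150]
pedal [ 0.59577699 -0.25180686  0.081     ] [ 0.58508382 -0.28498763  0.081     ] [ 0.60898864 -0.21764818  0.081     ]
[[155, 148, 149], [155, 149, 149], [151, 144, 148], [155, 149, 151], [153, 147, 149], [154, 148, 151], [155, 148, 152], [138, 133, 134], [124, 122, 123], [122, 121, 119], [125, 125, 124], [124, 125, 123], [127, 123, 122], [124, 123, 124], [121, 120, 120], [119, 119, 118]]
[[155, 148, 148], [155, 148, 151], [156, 150, 152], [156, 149, 151], [155, 146, 149], [153, 146, 149], [154, 149, 149], [128, 125, 125], [131, 130, 128], [130, 130, 129], [127, 128, 128], [126, 125, 125]]
```

```bash
python3 - <<'E'
from h import *
k=cv2.cvtColor(cv2.imread("pics/top0.png"),cv2.COLOR_BGR2GRAY).astype(float)
L=[]
for u in range(308,352):
    c=k[138:158,u]; i=np.nonzero(c<137)[0][0]; L.append(ray("top",u,138+i-(137-c[i])/(c[i-1]-c[i]),.012)[:2])
L=np.array(L)*1e3; p=np.polyfit(L[:,1],L[:,0],1); print("back edge",L.mean(0),"yaw",np.degrees(np.arctan(-p[0])),(L[:,0]-np.polyval(p,L[:,1])).std())
L=[]
for v in range(154,190):
    c=k[v,296:312]; i=np.nonzero(c<139)[0]
    if len(i): i=i[0]; L.append(ray("top",296+i-(139-c[i])/(c[i-1]-c[i]),v,.012)[:2])
L=np.array(L)*1e3; p=np.polyfit(L[:,0],L[:,1],1); r=L[:,1]-np.polyval(p,L[:,0]); print("left edge",L.mean(0),"yaw",np.degrees(np.arctan(p[0])),r.std())
p,R=tool(); M=R.as_matrix(); print("tool axes\n",M.round(3)); 
for s in(1,-1):
    a=np.radians(79.0)+(0 if s>0 else np.pi); y=np.array([np.cos(a),np.sin(a),0]); x=np.array([0,0,-1.])
    Rt=Ro.from_matrix(np.c_[x,y,np.cross(x,y)]); print(s,go([.510,.3715,.16],Rt))
E
```

```text
back edge [759.65123538 -66.73221865] yaw 2.2721943189762457 1.6982416999065655
left edge [659.32566569  46.96908333] yaw 1.5688398707026525 1.3542939557895919
tool axes
 [[-0.001  0.385  0.923]
 [-0.001  0.923 -0.385]
 [-1.    -0.001 -0.   ]]
1 (array([ 89.7,  14.6, 328. ]), array([-11.6,  -0. ,   0.1]))
-1 (array([ 89.7,  14.6, 328. ]), array([1.684e+02, 1.000e-01, 0.000e+00]))
```

```bash
python3 -m jog '[[0,5,1,15,-1,0,0],[0,15,3,45,-2,0,0],[0,25,5,85,-4,0,0],[0,35,7,125,-6,0,0],[0,50,9,165,-8,0,0],[0,60,11,205,-10,0,0],[0,72,13,245,-11.6,0,0],[0,82,14,285,-11.6,0,0],[0,88,14.6,315,-11.6,0,0],[0,90,14.6,328,-11.6,0,0]]' 40
python3 - <<'E'
from h import *
ctrl.get_image("top")
a=np.radians(79.0); y=np.array([np.cos(a),np.sin(a),0]); x=np.array([0,0,-1.])
Rt=Ro.from_matrix(np.c_[x,y,np.cross(x,y)]); print(go([.510,.3715,.036],Rt)); print(ctrl.get_obs()["joint_pos"])
im,D=ctrl.get_image("top"); cv2.imwrite("pics/t1.png",cv2.resize(im[180:250,180:280,::-1],None,fx=4,fy=4))
im2,D=ctrl.get_image("side"); cv2.imwrite("pics/s1.png",cv2.resize(im2[200:340,260:420,::-1],None,fx=4,fy=4))
E
```

```text
clock: 0.93
tcp_pos: [0.5133, 0.3695, 0.1584]
orientation: [0.704, 0.068, 0.704, -0.07]
ft_force: [0.3, -0.5, -0.4]
grip_width: 0.0854
(array([122.5,   1.5,  -4.1]), array([-0.2, -0. ,  0.1]))
[ 5.08325944e-01  5.54210634e-01  9.77827324e-03  1.02738174e+00
 -9.68808232e-04  7.04375510e-01]
```

View pics/s1.png

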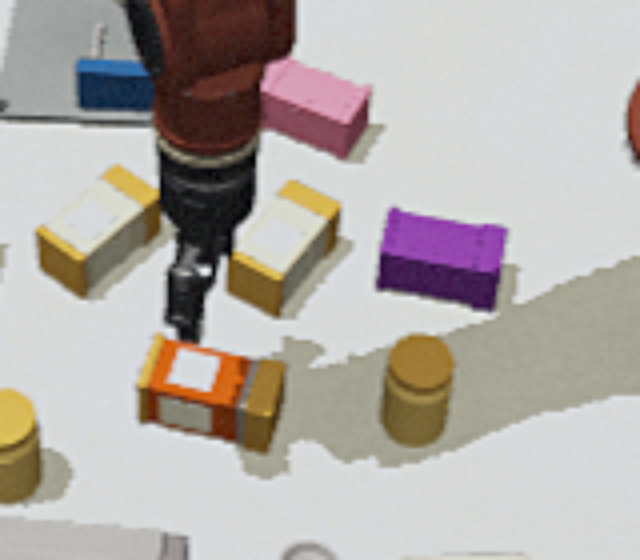

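The side crop shows the open fingers above the canister body at (190,330), clear of the cream canisters. Descending now.

```bash
python3 -m jog '[[0,15,1,-2,0,0,0],[0,40,1.5,-4,0,0,0],[0,65,1.5,-4,0,0,0],[0,85,1.5,-4,0,0,0],[0,100,1.5,-4,0,0,0],[0,112,1.5,-4,0,0,0],[0,120,1.5,-4,0,0,0],[0,124,1.5,-4,0,0,0],[0,124,1.5,-4,0,0,0]]'
python3 -m jog '[[0.2,0,0,0,0,0,0],[0.4,0,0,0,0,0,0],[1,0,0,0,0,0,0],[1,0,0,0,0,0,0],[1,0,0,0,0,0,0],[1,0,0,0,0,0,0],[1,0,0,0,0,0,0],[1,0,0,0,0,0,0]]' 45
python3 -m jog '[[1,0,0,0,0,0,0],[1,-3,0,0,0,0,0],[1,-8,0,0,0,0,0],[1,-18,0,0,0,0,0],[1,-32,0,0,0,0,0],[1,-50,0,0,0,0,0],[1,-70,0,0,0,0,0],[1,-85,0,0,0,0,0],[1,-95,0,0,0,0,0],[1,-100,0,0,0,0,0]]'
python3 - <<'E'
from h import *
im,D=ctrl.get_image("top"); im2,_=ctrl.get_image("side")
cv2.imwrite("pics/lift.png",np.hstack([cv2.resize(im[170:250,180:280,::-1],(400,320)),cv2.resize(im2[210:310,260:385,::-1],(400,320))]))
a=np.radians(182.0); y=np.array([np.cos(a),np.sin(a),0]); x=np.array([0,0,-1.])
Rt=Ro.from_matrix(np.c_[x,y,np.cross(x,y)]); print(go([.6294,-.048,.16],Rt)); print(tool()[1].as_matrix().round(3))
E
```

```text
clock: 1.83
tcp_pos: [0.506, 0.3745, 0.0361]
orientation: [0.704, 0.068, 0.704, -0.068]
ft_force: [0.9, -1.1, -0.3]
grip_width: 0.0855
clock: 2.5
tcp_pos: [0.5073, 0.3748, 0.0375]
orientation: [0.704, 0.068, 0.703, -0.067]
ft_force: [-0.6, 1.2, 5.6]
grip_width: 0.0536
clock: 3.33
tcp_pos: [0.5073, 0.3745, 0.1382]
orientation: [0.704, 0.068, 0.703, -0.067]
ft_force: [0.1, 0.9, -3.8]
grip_width: 0.0537
(array([ -23. , -391.1,  200.9]), array([-1.03e+02,  1.00e-01,  0.00e+00]))
[[ 0.001  0.191  0.982]
 [ 0.     0.982 -0.191]
 [-1.     0.001  0.001]]
```

View pics/lift.png

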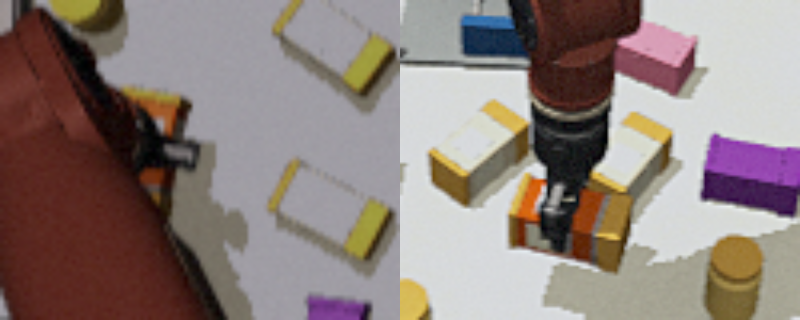

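The canister is lifted and hangs level in the fingers (lift crop 560,215). The force reading of 3.8 N matches its weight. Carrying it now, with the turn.

```bash
python3 -m jog '[[1,-6,-4,2,-1,0,0],[1,-16,-14,7,-4,0,0],[1,-26,-30,15,-8,0,0],[1,-34,-50,26,-13,0,0],[1,-40,-73,38,-19,0,0],[1,-42,-97,50,-25,0,0],[1,-42,-121,63,-31,0,0],[1,-42,-145,75,-38,0,0],[1,-42,-169,87,-45,0,0],[1,-42,-190,98,-52,0,0]]'
python3 - <<'E'
from h import *
a=np.radians(182.0); y=np.array([np.cos(a),np.sin(a),0]); x=np.array([0,0,-1.])
Rt=Ro.from_matrix(np.c_[x,y,np.cross(x,y)]); print(go([.6294,-.049,.18],Rt)); print(ctrl.get_obs()["joint_pos"],ctrl.get_obs()["grip_width"])
E
```

```text
clock: 4.27
tcp_pos: [0.5662, 0.1668, 0.1776]
orientation: [0.661, -0.25, 0.662, 0.25]
ft_force: [0.2, 0.3, -4.0]
grip_width: 0.0535
(array([  -2.4, -203.8,  -95.1]), array([-50.7,  -0.1,  -0.1]))
[ 1.62928709e-01  4.62156611e-01 -9.27183290e-02  1.01771771e+00
 -4.21258789e-04 -5.58724523e-01] 0.053470372177789015
```

```bash
python3 -m jog '[[1,0,-24,-11,-7,0,0],[1,0,-48,-22,-13,0,0],[1,0,-74,-34,-19,0,0],[1,0,-100,-46,-25,0,0],[1,0,-126,-58,-31,0,0],[1,0,-150,-70,-37,0,0],[1,0,-172,-80,-43,0,0],[1,0,-190,-89,-47,0,0],[1,0,-200,-94,-50,0,0],[1,0,-203,-95,-51,0,0]]'
python3 -m jog '[[1,0,0,0,0,0,0],[1,0,0,0,0,0,0]]'
python3 - <<'E'
from h import *
a=np.radians(182.0); y=np.array([np.cos(a),np.sin(a),0]); x=np.array([0,0,-1.])
Rt=Ro.from_matrix(np.c_[x,y,np.cross(x,y)]); print(go([.6294,-.049,.0535],Rt)); print(tool()[1].as_matrix().round(3),ctrl.get_obs()["joint_pos"])
im,D=ctrl.get_image("top"); im2,_=ctrl.get_image("side"); 
cv2.imwrite("pics/c2.png",np.hstack([cv2.resize(im[140:220,290:390,::-1],(400,320)),cv2.resize(im2[140:240,225:350,::-1],(400,320))]))
E
```

```text
clock: 5.1
tcp_pos: [0.6276, -0.049, 0.1773]
orientation: [0.491, -0.508, 0.492, 0.509]
ft_force: [-0.2, 0.1, -4.5]
grip_width: 0.0538
clock: 5.27
tcp_pos: [0.6274, -0.0461, 0.1778]
orientation: [0.491, -0.508, 0.492, 0.509]
ft_force: [0.0, 1.3, -4.7]
grip_width: 0.0535
(array([124.3,  -2.1,  -3. ]), array([-0.1,  0. , -0.1]))
[[-0.001 -0.999 -0.033]
 [ 0.001 -0.033  0.999]
 [-1.     0.001  0.001]] [-1.89691005e-01  5.33554250e-01  2.70982760e-02  1.06571343e+00
  3.28770500e-04 -1.79379571e+00]
```

View pics/c2.png

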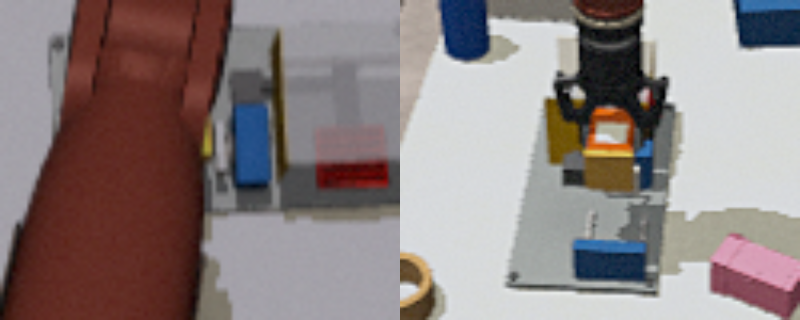

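```bash
python3 - <<'E'
from h import *
im2,_=ctrl.get_image("side"); hsv=cv2.cvtColor(im2,cv2.COLOR_RGB2HSV); H,S,V=[hsv[...,i] for i in range(3)]
def rayy(u,v,y):
    p,R,t=cam("side"); d=R.T@np.array([(u-p["cx"])/p["fx"],(v-p["cy"])/p["fy"],1]); c=-R.T@t; return c+d*(y-c[1])/d[1]
def rowsx(m,y):
    for v in np.nonzero(m.any(1))[0]:
        u=np.nonzero(m[v])[0]; a=rayy(u[0]-.5,v,y); b=rayy(u[-1]+.5,v,y); print(v,u[0],u[-1],"x",(a[0]*1e3).round(1),(b[0]*1e3).round(1),"mid",((a[0]+b[0])*500).round(1),"z",(a[2]*1e3).round(1))
w=np.zeros(H.shape,bool); w[184:202,280:300-0+4]=1
print("end");rowsx(w&(H>12)&(H<30)&(S>120),.007)
w[:]=0; w[212:232,400-0-400+225+50:225+85]=1
w[:]=0; w[212:230,270:312]=1
print("stop outer face");rowsx(w&(H>95)&(H<125)&(S>120),.035)
E
```

```text
end
184 280 281 x 664.6 657.0 mid 660.8 z 210.8
185 280 284 x 664.8 645.8 mid 655.3 z 205.9
186 280 295 x 665.0 604.3 mid 634.7 z 201.0
187 282 297 x 657.6 596.9 mid 627.2 z 196.6
188 282 297 x 657.8 596.9 mid 627.3 z 191.6
189 283 297 x 654.1 597.0 mid 625.6 z 187.0
190 283 297 x 654.3 597.1 mid 625.7 z 181.9
191 283 297 x 654.5 597.1 mid 625.8 z 176.9
192 283 296 x 654.7 601.0 mid 627.9 z 171.8
193 283 297 x 654.9 597.3 mid 626.1 z 166.7
194 282 297 x 658.9 597.4 mid 628.1 z 161.3
195 282 297 x 659.1 597.4 mid 628.3 z 156.2
196 283 297 x 655.4 597.5 mid 626.5 z 151.4
197 283 297 x 655.6 597.6 mid 626.6 z 146.2
198 284 297 x 651.9 597.6 mid 624.8 z 141.4
199 289 296 x 632.6 601.6 mid 617.1 z 137.9
stop outer face
215 280 292 x 666.1 615.0 mid 640.5 z 76.0
216 279 301 x 670.3 579.8 mid 625.0 z 70.1
217 279 301 x 670.5 579.8 mid 625.2 z 64.6
218 280 301 x 666.8 579.9 mid 623.3 z 59.5
219 280 300 x 667.0 583.9 mid 625.4 z 54.0
220 280 300 x 667.2 583.9 mid 625.6 z 48.4
221 280 300 x 667.5 584.0 mid 625.7 z 42.8
222 280 300 x 667.7 584.0 mid 625.9 z 37.2
223 280 300 x 667.9 584.1 mid 626.0 z 31.6
224 280 300 x 668.2 584.1 mid 626.1 z 25.9
225 280 300 x 668.4 584.2 mid 626.3 z 20.3
226 280 300 x 668.6 584.2 mid 626.4 z 14.6
227 299 300 x 592.3 584.3 mid 588.3 z 16.3
```

```bash
python3 -m jog '[[1,8,-1,-2,0,0,0],[1,24,-1,-3,0,0,0],[1,45,-1,-3,0,0,0],[1,66,-1,-3,0,0,0],[1,84,-1,-3,0,0,0],[1,98,-1,-3,0,0,0],[1,108,-1,-3,0,0,0],[1,112,-1,-3,0,0,0],[1,112,-1,-3,0,0,0],[1,112,-1,-3,0,0,0]]'
python3 -m jog '[[1,1,0,0,0,0,0],[1,3,0,0,0,0,0],[1,5,0,0,0,0,0],[1,7,0,0,0,0,0],[1,8,0,0,0,0,0],[1,8,0,0,0,0,0]]'
python3 - <<'E'
from h import *
im2,_=ctrl.get_image("side"); cv2.imwrite("pics/c3.png",cv2.resize(im2[160:240,240:340,::-1],(800,600)))
E
```

```text
clock: 6.25
tcp_pos: [0.6294, -0.0495, 0.0668]
orientation: [-0.491, 0.509, -0.491, -0.508]
ft_force: [-0.2, 0.1, -3.9]
grip_width: 0.0536
clock: 6.75
tcp_pos: [0.6288, -0.0496, 0.058]
orientation: [0.491, -0.508, 0.491, 0.509]
ft_force: [1.0, -0.1, -4.0]
grip_width: 0.0536
```

View pics/c3.png

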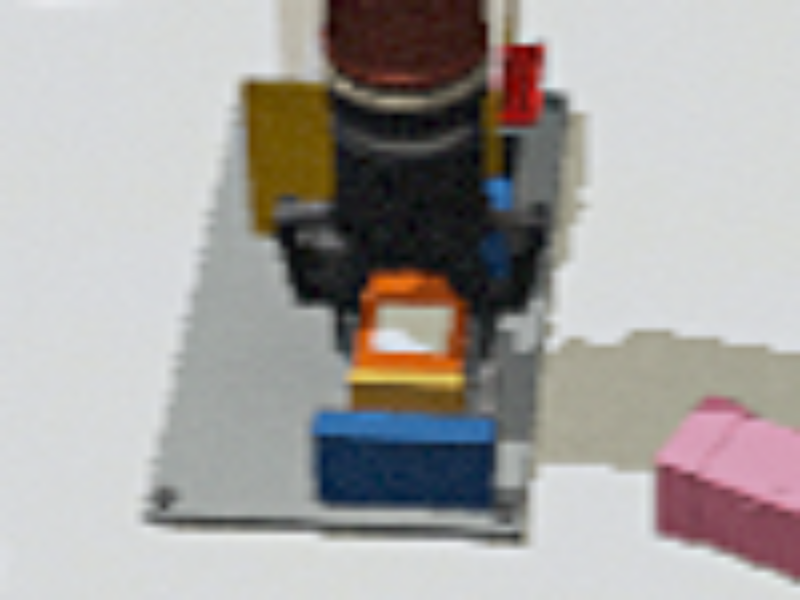

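The canister is centred behind the blue stop (402,460), and its underside is at fence-top height with no contact force. Lowering the last 8 mm slowly.

```bash
python3 -m jog '[[1,1,0,0,0,0,0],[1,2.5,0,0,0,0,0],[1,4,0,0,0,0,0],[1,5.5,0,0,0,0,0],[1,6.5,0,0,0,0,0],[1,7.5,0,0,0,0,0],[1,7.5,0,0,0,0,0]]'
python3 -m jog '[[1,0.5,0,0,0,0,0],[1,1,0,0,0,0,0],[1,1,0,0,0,0,0]]'
```

```text
clock: 7.38
tcp_pos: [0.6289, -0.0495, 0.0505]
orientation: [0.491, -0.508, 0.491, 0.509]
ft_force: [1.0, 0.2, -3.0]
grip_width: 0.0537
clock: 7.63
tcp_pos: [0.629, -0.0496, 0.0498]
orientation: [0.491, -0.509, 0.491, 0.509]
ft_force: [1.0, 0.3, -4.3]
grip_width: 0.0532
```

```bash
python3 -m jog '[[1,0.5,0,0,0,0,0],[1,1,0,0,0,0,0],[1,1,0,0,0,0,0]]'; python3 -m jog '[[1,0.4,0,0,0,0,0],[1,0.8,0,0,0,0,0],[1,0.8,0,0,0,0,0]]'
```

```text
clock: 7.88
tcp_pos: [0.6291, -0.0496, 0.0495]
orientation: [-0.491, 0.509, -0.491, -0.508]
ft_force: [-2.1, -0.1, 4.5]
grip_width: 0.0537
clock: 8.13
tcp_pos: [0.6291, -0.0496, 0.0495]
orientation: [-0.491, 0.509, -0.491, -0.508]
ft_force: [-5.2, -0.0, 12.2]
grip_width: 0.0532
```

Floor contact shows at underside z ≈ 0.012. Releasing slowly, then raising the arm.

```bash
python3 -m jog '[[1,-0.8,0,0,0,0,0],[0.5,-1,0,0,0,0,0],[0.4,-1,0,0,0,0,0],[0.3,-1,0,0,0,0,0],[0.2,-1,0,0,0,0,0],[0.1,-1,0,0,0,0,0],[0,-1,0,0,0,0,0],[0,-1,0,0,0,0,0],[0,-1,0,0,0,0,0]]'
python3 -m jog '[[0,-3,0,0,0,0,0],[0,-9,0,0,0,0,0],[0,-20,0,0,0,0,0],[0,-40,0,0,0,0,0],[0,-70,0,0,0,0,0],[0,-100,0,0,0,0,0],[0,-130,0,0,0,0,0],[0,-160,0,0,0,0,0],[0,-180,0,0,0,0,0],[0,-190,0,0,0,0,0]]'
python3 - <<'E'
from h import *
# target: tool tilted 38deg fwd from vertical along press +x (yaw 2deg), jaws along press y
def Rt(tilt,s):
    a=np.radians(tilt); yw=np.radians(2); f=np.array([np.cos(yw),np.sin(yw),0]); x=np.sin(a)*f+np.cos(a)*np.array([0,0,-1]); y=s*np.array([-np.sin(yw),np.cos(yw),0]); return Ro.from_matrix(np.c_[x,y,np.cross(x,y)])
print(tool()[0],ctrl.tcp_to_tips,ctrl.get_obs()["joint_pos"])
for s in(1,-1):
    R=Rt(38,s); tip=np.array([.5955,-.2515,.081]); x=R.as_matrix()[:,0]
    T=tip-x*(ctrl.tcp_to_tips+.06); print(s,T,go(T,R))
E
```

```text
clock: 8.88
tcp_pos: [0.6291, -0.0496, 0.0489]
orientation: [0.491, -0.509, 0.491, 0.509]
ft_force: [0.5, -0.4, -0.4]
grip_width: 0.0858
clock: 9.72
tcp_pos: [0.6303, -0.0498, 0.2436]
orientation: [-0.492, 0.51, -0.49, -0.507]
ft_force: [0.3, -0.2, -0.2]
grip_width: 0.0854
[ 0.63027369 -0.0497859   0.24355044] 0.019 [-1.94396354e-01  4.97869485e-01  1.42961799e-01  1.21039984e+00
  1.48185873e-05 -1.79977545e+00]
1 [ 0.54689237 -0.25319742  0.14325285] (array([ 100.1,   90.9, -200.3]), array([ 86.5, -29.6, -29.4]))
-1 [ 0.54689237 -0.25319742  0.14325285] (array([ 100.1,   90.9, -200.3]), array([-86.4,  29.4, -29.6]))
```

```bash
python3 -m jog '[[0.3,3,5,-8,3.5,-1.2,-1.2],[0.6,8,13,-22,8.7,-3,-3],[1,15,25,-42,14,-4.8,-4.8],[1,22,37,-64,20,-6.8,-6.8],[1,30,50,-86,26,-8.9,-8.8],[1,38,63,-108,32,-10.9,-10.9],[1,46,76,-130,38,-13,-12.9],[1,52,87,-150,43,-14.7,-14.6],[1,57,95,-164,47,-16,-16],[1,59,98,-170,49,-16.8,-16.7]]'
cat >> h.py <<'E'
def Rped(tilt=38):
    a=np.radians(tilt); yw=np.radians(2); f=np.array([np.cos(yw),np.sin(yw),0]); x=np.sin(a)*f+np.cos(a)*np.array([0,0,-1]); y=np.array([-np.sin(yw),np.cos(yw),0]); return Ro.from_matrix(np.c_[x,y,np.cross(x,y)])
E
python3 - <<'E'
from h import *
R=Rped(); x=R.as_matrix()[:,0]; T=np.array([.5955,-.2515,.081])-x*.119
print(T,go(T,R),ctrl.get_obs()["joint_pos"])
E
```

```text
clock: 10.55
tcp_pos: [0.535, -0.2242, 0.1791]
orientation: [0.788, -0.245, 0.506, 0.251]
ft_force: [-0.3, 0.2, 0.4]
grip_width: 0.0
[ 0.52228091 -0.25405687  0.17477328] (array([ -5.1, -13.7, -29.3]), array([ 37. , -13.1, -12.9])) [-0.71037222  0.28993355 -0.43034364  0.6599379   0.3549754  -1.40776972]
```

```bash
python3 -m jog '[[1,-1,-3,-6,6,-2,-2],[1,-2,-6,-12,12,-4,-4],[1,-3,-9,-18,18,-6,-6],[1,-4,-11,-23,24,-8,-8],[1,-5,-13,-27,30,-10.5,-10.5],[1,-5,-13.7,-29.3,35,-12.3,-12.2],[1,-5,-13.7,-29.3,37,-13.1,-12.9],[1,-5,-13.7,-29.3,37,-13.1,-12.9],[1,-5,-13.7,-29.3,37,-13.1,-12.9]]'
python3 - <<'E'
from h import *
R=Rped(); x=R.as_matrix()[:,0]; T=np.array([.5955,-.2515,.081])-x*.034
print(T,go(T,R),ctrl.get_obs()["joint_pos"]); p,R=tool(); M=R.as_matrix(); print(M.round(3)); print("tip",p+M[:,0]*.019, "go dz-50 in tool:",M.T@[0,0,-50])
im2,_=ctrl.get_image("side"); im,_=ctrl.get_image("top"); cv2.imwrite("pics/p1.png",np.hstack([cv2.resize(im[140:220,300:400,::-1],(400,320)),cv2.resize(im2[130:230,230:355,::-1],(400,320))]))
E
```

```text
clock: 11.3
tcp_pos: [0.5245, -0.2523, 0.1758]
orientation: [0.899, -0.011, 0.438, 0.019]
ft_force: [-0.3, -0.6, 0.6]
grip_width: -0.0005
[ 0.57458026 -0.25223053  0.10779237] (array([84.4, -1.9, -2.5]), array([ 0.5,  0. , -0.1])) [-0.82920608  0.17795152 -0.76584169  0.1589417   0.48963192 -0.75438017]
[[ 0.616 -0.043  0.787]
 [ 0.024  0.999  0.036]
 [-0.788 -0.003  0.616]]
tip [ 0.53621048 -0.25185978  0.160845  ] go dz-50 in tool: [ 39.37938571   0.15612278 -30.80973234]
```

View pics/p1.png

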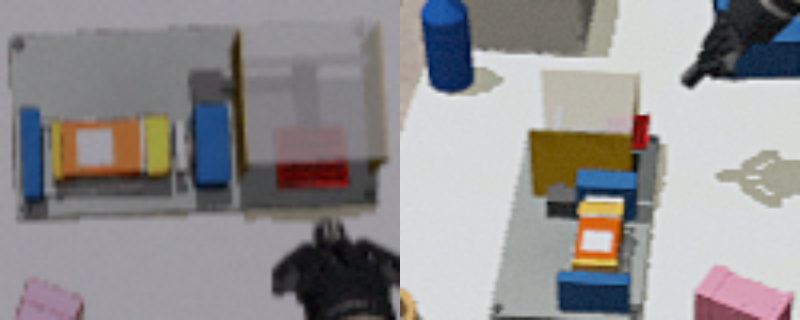

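The canister lies in the cradle between the fences with its lid towards the ram, at (100,147) in the left panel. The shut gripper waits in front of the pedal, (310,170). Next is the approach along the finger direction.

```bash
python3 - <<'E'
from h import *
R=Rped(43); x=R.as_matrix()[:,0]
for tz in(.100,):
    T=np.array([.599,-.2515,tz])-x*.019; print(go(T,R)); print(go(T-x*.04,R))
E
```

```text
(array([86.6, -1.5,  9.7]), array([ 0.5, -4.9, -0.1]))
(array([46.8, -1.4,  6.2]), array([ 0.5, -4.9, -0.1]))
```

```bash
python3 -m jog '[[1,6,0,1,0,-1,0],[1,18,-0.5,3,0.2,-3,0],[1,32,-1,5,0.5,-4.9,-0.1],[1,44,-1.4,6,0.5,-4.9,-0.1],[1,55,-1.5,7,0.5,-4.9,-0.1],[1,65,-1.5,8,0.5,-4.9,-0.1],[1,75,-1.5,8.8,0.5,-4.9,-0.1],[1,83,-1.5,9.4,0.5,-4.9,-0.1],[1,86.6,-1.5,9.7,0.5,-4.9,-0.1],[1,86.6,-1.5,9.7,0.5,-4.9,-0.1]]'
python3 - <<'E'
from h import *
p,R=tool(); M=R.as_matrix(); print(M.round(3)); print("tip",p+M[:,0]*.019, "dz-10 in tool:",M.T@[0,0,-10])
im2,_=ctrl.get_image("side"); im,_=ctrl.get_image("top"); cv2.imwrite("pics/p2.png",np.hstack([cv2.resize(im[150:210,340:415,::-1],(400,320)),cv2.resize(im2[130:210,240:340,::-1],(400,320))]))
E
```

```text
clock: 12.23
tcp_pos: [0.5858, -0.2516, 0.1128]
orientation: [0.917, -0.006, 0.399, 0.016]
ft_force: [-1.0, 0.1, -0.0]
grip_width: -0.0
[[ 0.681 -0.034  0.732]
 [ 0.025  0.999  0.023]
 [-0.732  0.002  0.681]]
tip [ 0.59869317 -0.25115355  0.09891862] dz-10 in tool: [ 7.32135922 -0.02351901 -6.81154505]
```

View pics/p2.png

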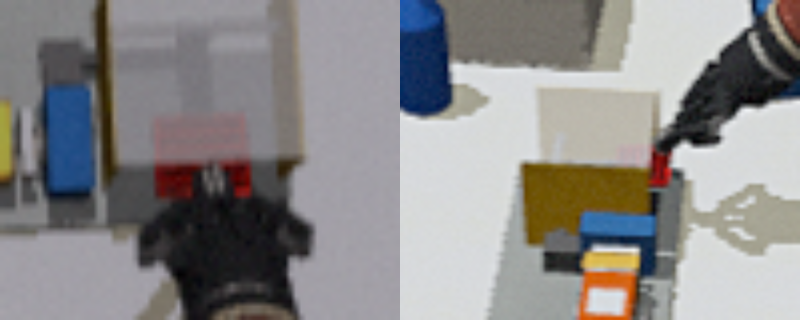

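The fingertips (212,180 in the left panel) sit over the middle of the pedal, just in front of the guard edge. Now pressing straight down in small steps while watching the force.

```bash
python3 -m jog '[[1,1.4,0,-1.4,0,0,0],[1,2.9,0,-2.7,0,0,0],[1,4.4,0,-4.1,0,0,0],[1,5.9,0,-5.4,0,0,0],[1,7.3,0,-6.8,0,0,0],[1,7.3,0,-6.8,0,0,0]]'
python3 -m jog '[[1,1.1,0,-1,0,0,0],[1,2.2,0,-2,0,0,0],[1,3.3,0,-3,0,0,0],[1,4.4,0,-4.1,0,0,0],[1,4.4,0,-4.1,0,0,0]]'
```

```text
clock: 12.83
tcp_pos: [0.5852, -0.2518, 0.103]
orientation: [0.917, -0.005, 0.399, 0.016]
ft_force: [-0.7, 0.8, 1.0]
grip_width: 0.0003
clock: 13.25
tcp_pos: [0.5856, -0.252, 0.0976]
orientation: [0.917, -0.006, 0.399, 0.015]
ft_force: [-2.4, 0.7, 4.4]
grip_width: -0.0003
```

```bash
python3 -m jog '[[1,1.1,0,-1,0,0,0],[1,2.2,0,-2,0,0,0],[1,3.3,0,-3,0,0,0],[1,4.4,0,-4.1,0,0,0],[1,4.4,0,-4.1,0,0,0]]'
```

```text
clock: 13.67
tcp_pos: [0.5854, -0.2521, 0.0914]
orientation: [0.917, -0.006, 0.399, 0.015]
ft_force: [-3.1, 0.2, 5.8]
grip_width: -0.0003
```

```bash
python3 -m jog '[[1,1.1,0,-1,0,0,0],[1,2.5,0,-2.3,0,0,0],[1,4,0,-3.7,0,0,0],[1,5.5,0,-5.1,0,0,0],[1,7,0,-6.5,0,0,0],[1,8.2,0,-7.6,0,0,0],[1,8.8,0,-8.2,0,0,0],[1,8.8,0,-8.2,0,0,0]]'
```

```text
clock: 14.33
tcp_pos: [0.5853, -0.2521, 0.0794]
orientation: [0.917, -0.006, 0.399, 0.015]
ft_force: [-5.0, -0.9, 6.3]
grip_width: 0.0001
```

```bash
python3 -m jog '[[1,0.8,0,-0.7,0,0,0],[1,1.8,0,-1.7,0,0,0],[1,2.9,0,-2.7,0,0,0],[1,3.7,0,-3.4,0,0,0],[1,3.7,0,-3.4,0,0,0]]'
```

```text
clock: 14.75
tcp_pos: [0.5855, -0.2521, 0.0749]
orientation: [0.917, -0.006, 0.399, 0.015]
ft_force: [-10.4, 0.4, 13.6]
grip_width: 0.0001
```

```bash
python3 -m jog '[[1,0.7,0,-0.7,0,0,0],[1,1.4,0,-1.4,0,0,0],[1,2.2,0,-2,0,0,0],[1,2.9,0,-2.7,0,0,0],[1,2.9,0,-2.7,0,0,0]]'
```

```text
clock: 15.17
tcp_pos: [0.5856, -0.2521, 0.0714]
orientation: [0.917, -0.006, 0.398, 0.015]
ft_force: [-10.4, 1.5, 16.0]
grip_width: 0.0002
```

```bash
python3 -m jog '[[1,0.7,0,-0.7,0,0,0],[1,1.4,0,-1.4,0,0,0],[1,2.2,0,-2,0,0,0],[1,2.2,0,-2,0,0,0]]'
```

```text
clock: 15.5
tcp_pos: [0.5858, -0.2521, 0.0685]
orientation: [0.917, -0.006, 0.398, 0.015]
ft_force: [-11.3, 1.1, 15.7]
grip_width: -0.0001
```

```bash
python3 -m jog '[[1,0.5,0,-0.5,0,0,0],[1,1,0,-1,0,0,0],[1,1.5,0,-1.4,0,0,0],[1,1.5,0,-1.4,0,0,0]]'
```

```text
clock: 15.83
tcp_pos: [0.586, -0.2521, 0.0666]
orientation: [0.917, -0.006, 0.398, 0.016]
ft_force: [-9.6, 1.5, 16.8]
grip_width: 0.0
```

```bash
python3 -m jog '[[1,0.4,0,-0.4,0,0,0],[1,0.8,0,-0.7,0,0,0],[1,0.8,0,-0.7,0,0,0]]'
```

```text
clock: 16.08
tcp_pos: [0.5861, -0.2521, 0.0658]
orientation: [0.917, -0.006, 0.398, 0.016]
ft_force: [-12.3, 1.7, 20.6]
grip_width: -0.0004
```

```bash
python3 -m jog '[[1,0.4,0,-0.3,0,0,0],[1,0.7,0,-0.7,0,0,0],[1,0.7,0,-0.7,0,0,0]]'
```

```text
clock: 16.33
tcp_pos: [0.5862, -0.2522, 0.0655]
orientation: [0.918, -0.006, 0.397, 0.016]
ft_force: [-18.6, 3.1, 28.2]
grip_width: 0.0001
```

```bash
python3 -m jog '[[1,0.3,0,-0.3,0,0,0],[1,0.5,0,-0.5,0,0,0],[1,0.5,0,-0.5,0,0,0]]'
```

```text
clock: 16.58
tcp_pos: [0.5863, -0.2522, 0.0652]
orientation: [0.918, -0.006, 0.397, 0.016]
ft_force: [-23.1, 3.0, 34.0]
grip_width: -0.0003
```

The force climbs while z stands still, after about 34 mm of travel, so the pedal is at its stop. Easing slightly to about 30 N and holding for over 1.2 s.

```bash
python3 -m jog '[[1,-0.2,0,0.2,0,0,0],[1,-0.2,0,0.2,0,0,0],[1,-0.2,0,0.2,0,0,0],[1,-0.2,0,0.2,0,0,0],[1,-0.2,0,0.2,0,0,0],[1,-0.2,0,0.2,0,0,0],[1,-0.2,0,0.2,0,0,0],[1,-0.2,0,0.2,0,0,0],[1,-0.2,0,0.2,0,0,0],[1,-0.2,0,0.2,0,0,0]]'
python3 - <<'E'
from h import *
im2,_=ctrl.get_image("side"); im,_=ctrl.get_image("top"); cv2.imwrite("pics/p3.png",np.hstack([cv2.resize(im[150:210,298:373,::-1],(400,320)),cv2.resize(im2[150:230,250:350,::-1],(400,320))]))
E
python3 -m jog '[[1,0,0,0,0,0,0],[1,0,0,0,0,0,0],[1,0,0,0,0,0,0],[1,0,0,0,0,0,0],[1,0,0,0,0,0,0],[1,0,0,0,0,0,0]]'
```

```text
clock: 17.42
tcp_pos: [0.5862, -0.2521, 0.0653]
orientation: [0.918, -0.006, 0.397, 0.016]
ft_force: [-20.8, 2.5, 31.1]
grip_width: -0.0001
clock: 18.02
tcp_pos: [0.5862, -0.2522, 0.0653]
orientation: [0.918, -0.006, 0.397, 0.016]
ft_force: [-20.1, 2.3, 32.2]
grip_width: -0.0
```

View pics/p3.png

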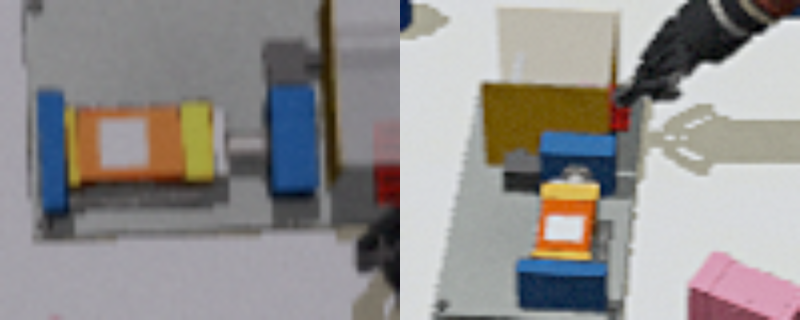

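The canister sits against the end stop with the ram extended, and no steel strip shows at (182,142). Easing the pedal up at about 15 mm/s.

```bash
python3 -m jog '[[1,-0.5,0,0.5,0,0,0],[1,-1.2,0,1.1,0,0,0],[1,-2,0,1.9,0,0,0],[1,-2.9,0,2.7,0,0,0],[1,-3.8,0,3.5,0,0,0],[1,-4.7,0,4.4,0,0,0],[1,-5.6,0,5.2,0,0,0],[1,-6.5,0,6,0,0,0],[1,-7.4,0,6.9,0,0,0],[1,-8.3,0,7.7,0,0,0]]'
python3 -m jog '[[1,-0.9,0,0.8,0,0,0],[1,-1.8,0,1.7,0,0,0],[1,-2.7,0,2.5,0,0,0],[1,-3.6,0,3.3,0,0,0],[1,-4.5,0,4.2,0,0,0],[1,-5.4,0,5,0,0,0],[1,-6.3,0,5.8,0,0,0],[1,-7.2,0,6.7,0,0,0],[1,-8.1,0,7.5,0,0,0],[1,-9,0,8.3,0,0,0]]'
python3 -m jog '[[1,-0.9,0,0.8,0,0,0],[1,-1.8,0,1.7,0,0,0],[1,-2.7,0,2.5,0,0,0],[1,-3.6,0,3.3,0,0,0],[1,-4.5,0,4.2,0,0,0],[1,-5.4,0,5,0,0,0],[1,-6.3,0,5.8,0,0,0],[1,-7,0,6.5,0,0,0],[1,-7.7,0,7.1,0,0,0],[1,-8.4,0,7.8,0,0,0]]'
python3 -m jog '[[1,-0.6,0,0.6,0,0,0],[1,-1.2,0,1.2,0,0,0],[1,-1.8,0,1.8,0,0,0],[1,-2.4,0,2.4,0,0,0],[1,-3,0,3,0,0,0]]'
```

```text
clock: 18.85
tcp_pos: [0.5854, -0.2521, 0.0745]
orientation: [0.917, -0.006, 0.399, 0.015]
ft_force: [-5.2, -1.6, 7.5]
grip_width: 0.0
clock: 19.68
tcp_pos: [0.5854, -0.2521, 0.0868]
orientation: [0.917, -0.006, 0.399, 0.015]
ft_force: [-3.3, -0.4, 6.0]
grip_width: 0.0003
clock: 20.52
tcp_pos: [0.5857, -0.2521, 0.0983]
orientation: [0.917, -0.006, 0.399, 0.016]
ft_force: [4.2, -0.4, 3.7]
grip_width: 0.0
clock: 20.93
tcp_pos: [0.5845, -0.2514, 0.1013]
orientation: [0.916, -0.005, 0.4, 0.016]
ft_force: [-0.9, 0.5, -0.5]
grip_width: -0.0002
```

The pedal is free at TCP z ≈ 0.10. Withdrawing along the fingers, then checking.

```bash
python3 -m jog '[[1,-3,0,0,0,0,0],[1,-9,0,0,0,0,0],[1,-18,0,0,0,0,0],[1,-30,0,0,0,0,0],[1,-44,0,0,0,0,0],[1,-58,0,0,0,0,0],[1,-70,0,0,0,0,0],[1,-78,0,0,0,0,0],[1,-80,0,0,0,0,0],[1,-80,0,0,0,0,0]]'
python3 - <<'E'
from h import *
im2,_=ctrl.get_image("side"); im,D=ctrl.get_image("top"); cv2.imwrite("pics/end.png",np.hstack([cv2.resize(im[90:290,130:400,::-1],(500,370)),cv2.resize(im2[160:230,260:340,::-1],(300,370))]))
hsv=cv2.cvtColor(im,cv2.COLOR_RGB2HSV);H,S,V=[hsv[...,i] for i in range(3)]
m=np.zeros(H.shape,bool); m[160:195,308:345]=1; m&=(S>110)&(V>125)&(H<40)
v,u=np.nonzero(m); h=cv2.convexHull(np.stack([u,v],1).astype(np.int32)); f=np.zeros(H.shape,np.uint8); cv2.fillConvexPoly(f,h,1); v,u=np.nonzero(f)
X=np.array([ray("top",a,b,.07)[:2] for a,b in zip(u,v)]); print(X.mean(0),np.sqrt(12*np.linalg.eigvalsh(np.cov(X.T)))*1e3)
w=np.zeros(H.shape,bool); w[165:195,355:395]=1; m=w&((H<8)|(H>172))&(S>130)
Z=cloud("top",D)[m]; print("pedal z",np.median(Z[:,2]))
b=cv2.cvtColor(cv2.imread("pics/top0.png"),cv2.COLOR_BGR2GRAY).astype(int); a=cv2.cvtColor(im,cv2.COLOR_RGB2GRAY).astype(int)
for n,(x0,y0,x1,y1) in dict(c1=(246,163,282,197),c2=(245,206,282,238),h1=(190,160,212,180),h2=(212,244,234,264),scoop=(178,225,196,280),glove=(432,198,502,242),pink=(295,208,322,242),purp=(250,242,274,276)).items(): print(n,np.abs(a-b)[y0:y1,x0:x1].mean().round(1))
E
```

```text
clock: 21.77
tcp_pos: [0.5308, -0.2541, 0.1615]
orientation: [0.917, -0.006, 0.399, 0.015]
ft_force: [0.5, -0.2, -0.7]
grip_width: -0.0
[ 0.63030173 -0.04069469] [ 55.36764691 108.84577423]
pedal z 0.08033650540374089
c1 7.7
c2 7.7
h1 6.6
h2 7.0
scoop 7.7
glove 5.4
pink 7.5
purp 6.1
```

View pics/end.png

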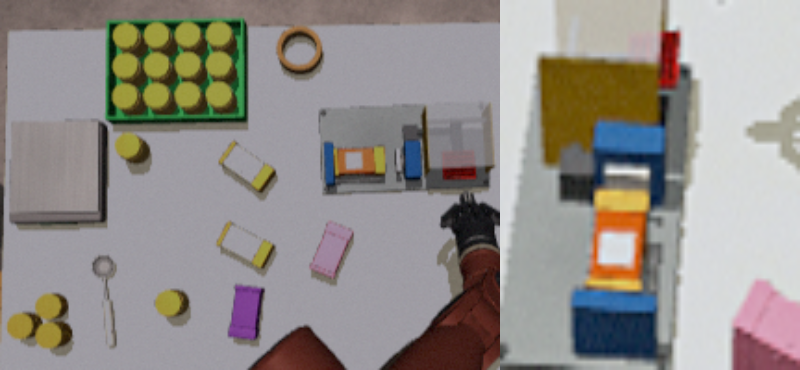

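The canister lies closed in the cradle with no steel strip showing. Measured length is 108.8 mm, against 114 before. The pedal is back up at z = 0.080, and the bystanders look unmoved. Handing in.

```bash
python3 -m jog '[[1,0,0,0,0,0,0],[1,0,0,0,0,0,0],[1,0,0,0,0,0,0]]'; python3 -c "
from bench import ctrl
print(ctrl.finish_job())"
```

```text
clock: 22.12
tcp_pos: [0.5311, -0.2535, 0.1603]
orientation: [0.917, -0.006, 0.399, 0.016]
ft_force: [0.2, 0.6, 1.2]
grip_width: 0.0003
the job is handed in; nothing more can be done
None
```

I laid the rust-red canister in the cradle with its lid towards the ram, pressed its lid home with the pedal, and handed the job in at 22 s.

- **Pressing:** I pushed the pedal down to its stop with the shut fingers tilted about 43°. The travel was about 34 mm. The vertical force peaked at 34 N (about 41 N in total at the fingertips). I held it at about 31 N for roughly 1.5 s, then eased it up over about 2.5 s until it came free.
- **Last checks:** The canister's measured length is 108.8 mm, against 114 mm before, and no steel strip shows. The pedal is back up at z ≈ 80 mm and the gripper is clear of everything.
- **Bystanders:** The final picture shows them where they were. The picture difference was low and about even over all of them, which fits a small overall brightness change and not movement.
- **Disagreement:** The top and side views differed by about 1–2 mm on the cradle's x position. I split the difference, and the canister went between the fences without touching them.

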